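# Set the detector's dial to the marked scale line

## Robot

A 6-joint arm with a two-finger parallel gripper is mounted at the origin on the work surface. World frame = base frame: x ahead of the robot, y to its left, z up, the work surface at z = 0. Lengths are in m, angles in rad, forces in N, time in s.
With the tool pointing down it reaches from about 0.4 to 0.825 m from the base axis. Payload 7 kg.
Tool frame: the origin (TCP) lies at the very end of the fingers, on their centre line; the grasp point (between the pads) lies arm.hold_point_z behind it (arm.hold_point_z is the distance from the TCP to the grasp point, in m); z points along the fingers, y is the line along which they close (so a half turn about z gives the same grasp; the last joint's range is limited). The gripper opens to 88 mm and grips with 3 to 60 N. Pads are 19 mm wide; open, the fingers measure 130 mm over their backs; the gripper's body (78 mm by 193 mm) begins 47 mm behind the grasp point.
Start: joints at [1.456, 0.359, 0.012, 0, -1.224, -0.288], TCP at [0.265, 0.621, 0.227] pointing down, gripper open.
Joint ranges: [-3.07, 3.07], [-1.43, 2.12], [-1.02, 1.25], [-3.03, 1.67], [-3.05, -0], [-3.03, 3.03]. Speed limits (rad/s): [2.39, 2.39, 3.01, 3.14, 3.14, 3.14].

## Interface

Orientations are given as [roll, pitch, yaw] about the fixed x, y, z axes, in that order (R = Rz(yaw) Ry(pitch) Rx(roll)).
In Python, from station import arm gives the robot as it stands.
- The arm moves only by the shell command python3 -m creep 'ROWS' [FORCE]. ROWS is one flat JSON list of numbers that holds 1 to 20 rows one after another, with no inner brackets; each row has 5 numbers: the finger opening in m, then dx, dy, dz in a scale on which 1.0 is 0.6 m, then a turn about the tool's z in parts of the range, where 1.0 means 4 rad; each row is the pose to reach, as a shift and turn from the pose commanded when the command began, along the tool's axes at that moment; what a row does not reach only later rows make up. A row lasts 1/12 s, in which the tool goes at most 0.0417 m and 0.125 rad, less where a joint would pass 70% of its speed; a pose out of reach is approached as far as the arm can. The fingers move at their own pace and stop on an object; FORCE is the grip in N (left out, the last holds). Time passes only in rows, so rows that do not move let the fingers close. It prints the time, the measured TCP pose, the force, the opening and the grip force at its end. Shift and turn numbers lie between -1 and 1, and a call with a number outside is refused. Input that does not fit is refused with a message, and nothing moves.
- arm.get_state(): the state, without advancing time (a new reading comes with each control period).
- arm.grab_frame(name): name is "side" or "top" or "wrist"; returns the picture (480x640x3 uint8, red, green, blue); there is no depth.
- arm.camera_params(name): a dict with "fx", "fy", "cx", "cy" (pixels), "D" ([k1, k2, p1, p2, k3] as OpenCV has them; the pictures are not rectified), "T" (4x4, takes a point from camera to world coordinates); the wrist camera has in their place "hand_eye" (4x4, takes a point from camera to tool coordinates, whose origin is the TCP and whose axes are the flange's). Camera axes: x right, y down, z forward; pixel columns grow to the right and rows downward; lengths in m; the calibration is good to about 2 mm. A picture is of the moment at which its call begins: read the wrist's pose just before it. camera_params takes no time and is no camera call.
- arm.job_done(): hands the job in; it is judged then, once.
The state is a dict: "t": time; "q": joint angles; "qd": joint speeds; "joint_efforts": joint torques, N m; "eef_pos": TCP position; "ee_rot": TCP orientation; "force": force on the tool from outside, world axes, zero at the start; "moment": the same for the moment, N m; "width": finger opening in m; "gripper_force": force on a finger pad.
Only numpy, scipy, OpenCV 4.12 (cv2) and the standard library are available. Lean on these libraries where they do the work, as an engineer would, in place of code of your own. Each camera call takes 0.05 s, during which the arm holds its last target. There are 200 camera calls.

## Task

Turn the black dial on top of the detector until its white index line points straight at the one long line on the white scale collar around it. Push the dial's upright metal fin round from the side with a fingertip, without pinching the fin, then take the hand away so that the dial stays set. Leave the vials and bottles where they stand.

Things in the scene. Friction and masses are not known exactly. Their poses are not given: they have to be found in the camera images.
- detector: beige laboratory detector module, a fixed box 240 (its x) x 340 (its y) x 70 mm high; origin at the centre of its underside on the bench. The dial's axis is vertical, at x = 0, y = +20 mm in its frame; its flat top is 70 mm above the bench
- collar: fixed white scale collar, a disc 172 mm across and 12 mm thick on the detector, concentric with the dial; origin on the dial's axis, at the detector's top (70 mm above the bench). Dark radial lines: 23 short (7 mm, every 15 degrees) and one long (26 x 4 mm, from 57 to 83 mm from the axis), the target, along the collar's own +x. Its angle differs from run to run, but it never moves during one
- target_line (a point): inner end of the collar's long target line, 57 mm from the dial's axis, 82.5 mm above the bench
- dial (a joint): turn of the dial in rad, counter-clockwise seen from above; 0 when the index line points along the detector's +x. It turns endlessly either way (values may pass pi), stays where it is left (constant friction of about 0.1 N m, so 2 to 4 N at the fin) and has no clicks
- dial_axis (a point): point on the dial's vertical axis at its upper face, 87 mm above the bench. The black dial is a disc of 110 mm diameter whose flat upper face is 5 mm above the collar
- dial_index (a point): outer end of the white index line (13 mm of it visible beyond the fin, 4 mm wide) at the dial's rim, 55 mm from the axis, 87 mm above the bench. The fin stands on the same radius as this line, inward of it
- fin_top (a point): middle of the top edge of the dial's upright aluminium fin, 27 mm from the axis, 113 mm above the bench. The fin is a plain radial plate on the index line's radius: 12 mm thick, from 12 to 42 mm from the axis, its top 26 mm above the dial's face. Nothing else stands on the dial but a steel cap at its middle, 18 mm across and 2 mm high
- vial_1: loose capped amber vial, 24 mm diameter, 43 mm tall, standing on the detector's top clear of the collar; origin at the centre of its underside
- vial_2: another vial like it, also standing on the detector's top
- bottle_amber: loose amber glass bottle with a blue-green cap, 68 mm diameter, 140 mm tall, standing on the bench beside the detector; origin at the centre of its underside
- bottle_white: loose white plastic bottle with a blue-green cap, 64 mm diameter, 130 mm tall, standing on the bench beside the detector; origin at the centre of its underside

How it is judged:
At the end, for the whole second after the job is handed in: the outer end of the index line is within 3 mm sideways of the collar's long line (its centre line), on that line's side of the axis, the dial is at rest (under 0.03 rad/s), and each vial and bottle is within 20 mm of where it started (y of dial_index in the frame of collar between -0.003 and 0.003 m and x of dial_index in the frame of collar above 0.04 m and velocity of joint dial between -0.03 and 0.03 rad/s and distance of each of vial_1, vial_2, bottle_amber, bottle_white from where it was at the start of the episode below 0.02 m); the robot touches nothing.
It fails at once if the fin is pinched (fingers press on both of its sides at once, the halves dial_c1 and dial_c2 of its thickness, over 0.5 N each) (contact force between each of dial_c1, dial_c2 and the fingers above 0.5 N).
It fails at once if the first vial is lifted, carried or pushed more than 20 mm (distance of vial_1 from where it was at the start of the episode above 0.02 m).
It fails at once if the second vial is lifted, carried or pushed more than 20 mm (distance of vial_2 from where it was at the start of the episode above 0.02 m).
It fails at once if the amber bottle is lifted, carried or pushed more than 20 mm (distance of bottle_amber from where it was at the start of the episode above 0.02 m).
It fails at once if the white bottle is lifted, carried or pushed more than 20 mm (distance of bottle_white from where it was at the start of the episode above 0.02 m).
It also fails if it takes over 58 s, if anything falls off the work surface, if the arm or the gripper's body presses on something with over 40 N, if the wrist force passes 120 N, or if a joint passes its speed limit or range.

## Working session

There is one attempt and no reset: what is moved stays moved. The work goes in short steps, Python scripts to look and compute and a shell command to move; the robot and the scene stay as the last step left them, time stands still between calls to the robot, and variables do not carry over. Pictures are saved under pics/ and viewed, at most 10 in all, crops included, and the job is handed in when it is done.

```bash
mkdir -p pics
python3 - <<'E'
from station import arm
import cv2
s=arm.get_state();print(s['eef_pos'],s['ee_rot'],s['width'],arm.hold_point_z)
for n in("top","side","wrist"):
    cv2.imwrite(f"pics/{n}0.png",arm.grab_frame(n)[:,:,::-1]);p=arm.camera_params(n);print(n,p)
E
```

```text
[0.2644447  0.62050326 0.22561208] [ 3.13991256e+00 -1.38480950e-04 -4.02957343e-01] 0.08791070356163966 0.0188
top {'fx': 536.015456013894, 'fy': 536.015456013894, 'cx': 321.62161489821216, 'cy': 241.15288140776929, 'D': array([-0.04662282,  0.        ,  0.        ,  0.        ,  0.        ]), 'T': array([[-0.00306189, -0.99636231,  0.0851632 ,  0.52976992],
       [-0.99998775,  0.00271965, -0.00413446,  0.01788637],
       [ 0.00388781, -0.08517482, -0.99635844,  1.04234289],
       [ 0.        ,  0.        ,  0.        ,  1.        ]])}
side {'fx': 459.74404685964026, 'fy': 459.74404685964026, 'cx': 319.8415717770611, 'cy': 237.0106013947448, 'D': array([-0.10383696,  0.        ,  0.        ,  0.        ,  0.        ]), 'T': array([[ 0.77069445, -0.31630311,  0.55315676,  0.09443188],
       [-0.63717097, -0.37358988,  0.67412444, -0.60845077],
       [-0.00657389, -0.8719994 , -0.4894628 ,  0.558337  ],
       [ 0.        ,  0.        ,  0.        ,  1.        ]])}
wrist {'fx': 375.66024931740907, 'fy': 375.66024931740907, 'cx': 317.79024688760603, 'cy': 250.8434560860535, 'D': array([-0.03096275,  0.        ,  0.        ,  0.        ,  0.        ]), 'hand_eye': array([[-5.70156296e-04, -9.56053117e-01, -2.93192961e-01,
         8.00521149e-02],
       [ 9.99999734e-01, -4.11590650e-04, -6.02516578e-04,
        -4.90044480e-04],
       [ 4.55362371e-04, -2.93193226e-01,  9.56053097e-01,
        -1.58474949e-01],
       [ 0.00000000e+00,  0.00000000e+00,  0.00000000e+00,
         1.00000000e+00]])}
```

View pics/top0.png

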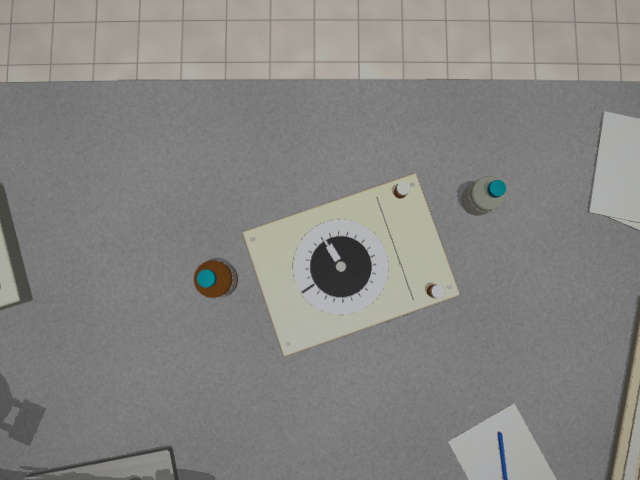

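View pics/wrist0.png

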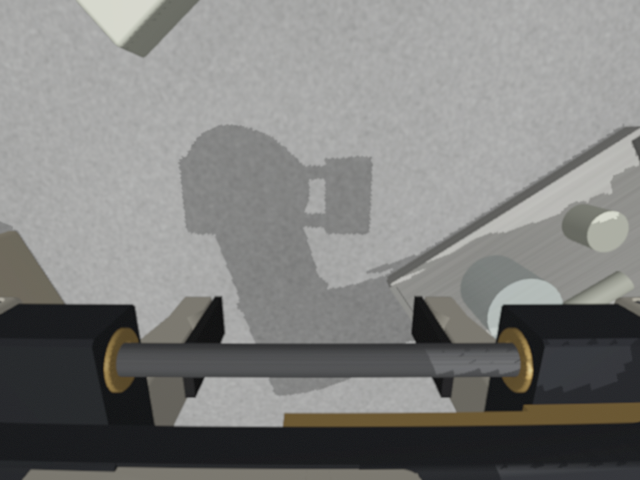

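View pics/side0.png

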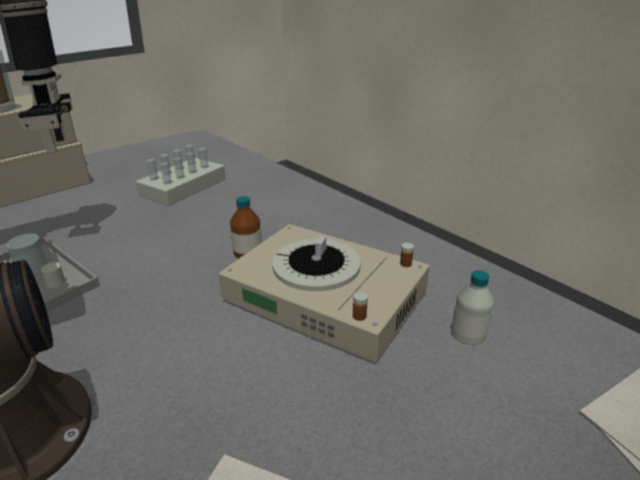

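The top view shows the dial axis near (341,266), the index line toward (325,240) and the long line near (308,289), so about 90° counter-clockwise is needed. The wrist doesn't see the dial yet. The side view shows the fin near (320,247), the bottles, and the vials on the right of the detector.

```bash
cat > h.py <<'E'
from station import arm
import cv2, numpy as np
from scipy.spatial.transform import Rotation as R
def rays(n,px,T=None):
    p=arm.camera_params(n);T=p['T'] if T is None else T
    K=np.array([[p['fx'],0,p['cx']],[0,p['fy'],p['cy']],[0,0,1]])
    u=cv2.undistortPoints(np.asarray(px,float).reshape(-1,1,2),K,p['D']).reshape(-1,2)
    return T[:3,3],np.c_[u,np.ones(len(u))]@T[:3,:3].T
def plane(n,px,z,T=None):
    o,d=rays(n,px,T);return o+d*((z-o[2])/d[:,2])[:,None]
def tri(a,b):
    (o1,d1),(o2,d2)=a,b;d1,d2=d1[0],d2[0]
    s=np.linalg.lstsq(np.c_[d1,-d2],o2-o1,rcond=None)[0]
    p,q=o1+s[0]*d1,o2+s[1]*d2;return (p+q)/2,np.linalg.norm(p-q)
def scale(n,im,guess,T=None):
    """axis xy, index angle, target angle (world) from a view; guess=rough axis xy"""
    g=cv2.cvtColor(im,cv2.COLOR_RGB2GRAY);v,u=np.mgrid[:480,:640];px=np.c_[u.ravel(),v.ravel()]
    P=plane(n,px,.087,T)[:,:2].reshape(480,640,2);near=np.linalg.norm(P-guess,axis=2)<.07
    m=((g<70)&near).astype(np.uint8)
    c=max(cv2.findContours(m,cv2.RETR_EXTERNAL,cv2.CHAIN_APPROX_NONE)[0],key=cv2.contourArea)
    hull=cv2.convexHull(c)[:,0];W=plane(n,hull,.087,T)[:,:2].astype(np.float32)
    (cx,cy),ax,_=cv2.fitEllipse(W);a=np.array([cx,cy])
    D=P-a;r=np.linalg.norm(D,axis=2)
    def ang(D,m): s=D[m];s=s/np.linalg.norm(s,axis=1)[:,None];s=s.mean(0);return np.degrees(np.arctan2(s[1],s[0])),m.sum()
    i=ang(D,(r>.0445)&(r<.0535)&(g>120))
    D2=plane(n,px,.082,T)[:,:2].reshape(480,640,2)-a;r2=np.linalg.norm(D2,axis=2)
    t=ang(D2,(r2>.069)&(r2<.081)&(g<100))
    return a,ax,i,t
E
python3 - <<'E'
from h import *
T=cv2.imread('pics/top0.png')[:,:,::-1];S=cv2.imread('pics/side0.png')[:,:,::-1]
g=plane('top',[[341,266]],.087)[0,:2];print(g)
for n,i in(('top',T),('side',S)): print(n,scale(n,np.ascontiguousarray(i),g))
a=cv2.resize(T[206:326,280:400],(480,480),interpolation=cv2.INTER_NEAREST)
b=cv2.resize(S[230:290,260:380],(800,400),interpolation=cv2.INTER_NEAREST)[:, :]
o=np.zeros((480,800,3),np.uint8);o[:,:400]=a[:,40:440];o[40:440,400:]=b[:,200:600];cv2.imwrite('pics/z.png',o[:,:,::-1])
E
```

```text
[ 0.56688687 -0.02047993]
top (array([ 0.56674653, -0.01949744]), (0.10677414387464523, 0.10768384486436844), (np.float64(31.555026173647082), np.int64(10)), (np.float64(123.5630319888268), np.int64(10)))
side (array([ 0.56641269, -0.0208757 ]), (0.1072857454419136, 0.11055243015289307), (np.float64(nan), np.int64(0)), (np.float64(65.35956673161633), np.int64(11)))h.py:24: RuntimeWarning: Mean of empty slice.
  def ang(D,m): s=D[m];s=s/np.linalg.norm(s,axis=1)[:,None];s=s.mean(0);return np.degrees(np.arctan2(s[1],s[0])),m.sum()
  ret = um.true_divide(
```

View pics/z.png

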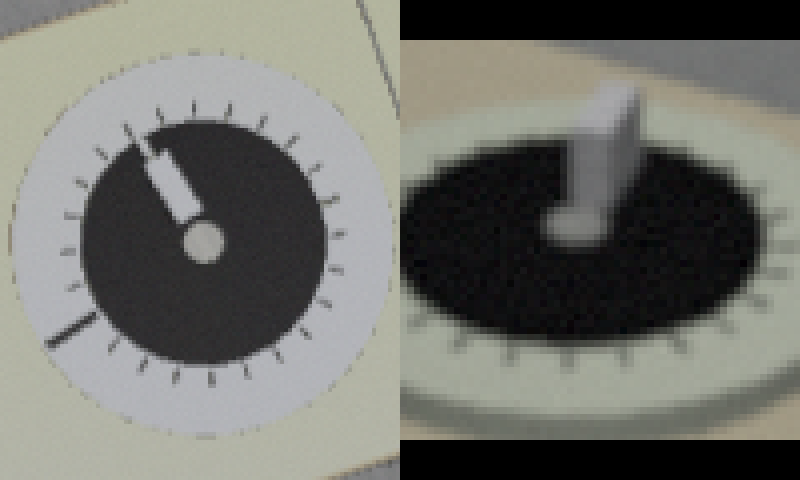

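Index ≈31.5°, target ≈123.5°, axis (0.567,-0.020). The axis from both views agrees to about 1.4 mm at z=0.087. The crop shows the fin top at about (333,253) in the top image and (321,239) in the side image.

```bash
cat >> h.py <<'E'
AX=np.array([.5667,-.0199])
def goal(th,r,d,z,yawdeg):
    """shift in tool axes to finger at CW side of fin angle th (deg)"""
    t=np.radians(th);p=np.r_[AX+r*np.r_[np.cos(t),np.sin(t)]+d*np.r_[np.sin(t),-np.cos(t)],z]
    s=arm.get_state();M=R.from_euler('xyz',s['ee_rot'])
    dy=(np.radians(yawdeg)-s['ee_rot'][2]+np.pi)%(2*np.pi)-np.pi
    return np.round(M.inv().apply(p-s['eef_pos']),4),round(-dy,3)
E
python3 - <<'E'
from h import *
print(tri(rays('top',[[333.5,253]]),rays('side',[[321,238.5]])))
print(goal(31.5,.030,.032,.225,-58.5))
E
```

```text
(array([ 0.58915549, -0.00715052,  0.11783217]), np.float64(0.0024255624416892807))
(array([0.5726, 0.4648, 0.0015]), np.float64(0.618))
```

The rows are not in the units I measure in: shifts go in shares of 0.6 m and turns go in shares of 4 rad. I convert before sending: 0.573 m is 0.955, 0.465 m is 0.775, 0.618 rad is 0.1545.

```bash
python3 -m creep '[0, 0.955, 0.775, 0, 0.1545, 0, 0.955, 0.775, 0, 0.1545, 0, 0.955, 0.775, 0, 0.1545, 0, 0.955, 0.775, 0, 0.1545, 0, 0.955, 0.775, 0, 0.1545, 0, 0.955, 0.775, 0, 0.1545, 0, 0.955, 0.775, 0, 0.1545, 0, 0.955, 0.775, 0, 0.1545, 0, 0.955, 0.775, 0, 0.1545, 0, 0.955, 0.775, 0, 0.1545, 0, 0.955, 0.775, 0, 0.1545, 0, 0.955, 0.775, 0, 0.1545, 0, 0.955, 0.775, 0, 0.1545, 0, 0.955, 0.775, 0, 0.1545, 0, 0.955, 0.775, 0, 0.1545, 0, 0.955, 0.775, 0, 0.1545, 0, 0.955, 0.775, 0, 0.1545, 0, 0.955, 0.775, 0, 0.1545, 0, 0.955, 0.775, 0, 0.1545, 0, 0.955, 0.775, 0, 0.1545]' 10
python3 - <<'E'
from h import *
s=arm.get_state();print(s['q'],s['force'])
M=np.eye(4);M[:3,:3]=R.from_euler('xyz',s['ee_rot']).as_matrix();M[:3,3]=s['eef_pos']
im=arm.grab_frame('wrist');cv2.imwrite('pics/w1.png',im[:,:,::-1])
print(goal(31.5,.030,.032,.096,-58.5))
E
```

```text
t: 1.82
eef_pos: [0.6095, -0.0332, 0.2256]
ee_rot: [3.14, 0.001, -1.024]
force: [0.1, 0.6, 0.1]
width: 0.0005
gripper_force: 0.0
[ 2.65088490e-01  2.55049987e-01 -1.37322441e-01 -1.88148643e-04
 -1.17994440e+00  2.81688068e-01] [0.12981064 0.59173639 0.07422974]
(array([-0.0005, -0.0003,  0.1299]), np.float64(-0.002))
```

View pics/w1.png

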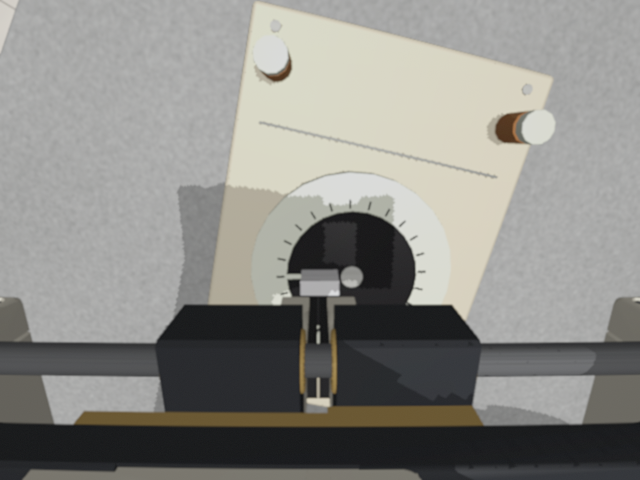

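The wrist view shows the fin at (320,283) with the index at its left end (295,276). The vials are at the top, well away from the hand. The fingers will come down on the fin's clockwise side.

Scaled: 0.13 m is 0.2167, 0.08 m is 0.1333.

```bash
python3 -m creep '[0, 0, 0, 0.0667, 0, 0, 0, 0, 0.1333, 0, 0, 0, 0, 0.1833, 0, 0, 0, 0, 0.2167, 0, 0, 0, 0, 0.2167, 0, 0, 0, 0, 0.2167, 0]'
python3 - <<'E'
from h import *
for th in (31.5,45,60,75,90,105,116): print(th,goal(th,.030,.0155,.096,th-90))
E
```

```text
t: 2.37
eef_pos: [0.6088, -0.0305, 0.0963]
ee_rot: [3.14, 0.0, -1.019]
force: [0.8, 0.5, 2.6]
width: 0.0005
gripper_force: 0.0
31.5 (array([-0.0156,  0.0004,  0.0003]), np.float64(0.002))
45 (array([-0.023 , -0.0024,  0.0003]), np.float64(-0.234))
60 (array([-0.0318, -0.0034,  0.0003]), np.float64(-0.495))
75 (array([-0.0405, -0.0021,  0.0003]), np.float64(-0.757))
90 (array([-0.0485,  0.0014,  0.0003]), np.float64(-1.019))
105 (array([-0.0554,  0.0069,  0.0004]), np.float64(-1.281))
116 (array([-0.0595,  0.012 ,  0.0004]), np.float64(-1.473))
```

Scaled: -0.0569 m is -0.0948, -0.0554 m is -0.0923, -1.34 rad is -0.335.

```bash
python3 -m creep '[0, -0.0133, 0, 0, 0, 0, -0.026, 0, 0, 0, 0, -0.0322, -0.0017, 0, -0.0288, 0, -0.0383, -0.004, 0, -0.0575, 0, -0.0433, -0.0047, 0, -0.08, 0, -0.0483, -0.0053, 0, -0.1025, 0, -0.053, -0.0057, 0, -0.1238, 0, -0.0578, -0.0052, 0, -0.145, 0, -0.0627, -0.0045, 0, -0.1675, 0, -0.0675, -0.0035, 0, -0.1893, 0, -0.072, -0.0018, 0, -0.2113, 0, -0.0765, 0, 0, -0.2325, 0, -0.0808, 0.0023, 0, -0.2548, 0, -0.0847, 0.0052, 0, -0.2765, 0, -0.0885, 0.0082, 0, -0.2983, 0, -0.0923, 0.0115, 0, -0.3203, 0, -0.0948, 0.0145, 0, -0.335, 0, -0.0948, 0.0145, 0, -0.335, 0, -0.0948, 0.0145, 0, -0.335]'
python3 - <<'E'
from h import *
s=arm.get_state();print(s['force'],s['moment'])
cv2.imwrite('pics/top1.png',arm.grab_frame('top')[:,:,::-1]);im=arm.grab_frame('wrist');
T=cv2.imread('pics/top1.png')
o=np.zeros((480,800,3),np.uint8);o[:,:480]=cv2.resize(T[206:326,280:400],(480,480));o[:240,480:]=cv2.resize(im[:,:,::-1],(320,240));cv2.imwrite('pics/z1.png',o)
E
```

```text
t: 3.95
eef_pos: [0.5744, 0.0145, 0.0989]
ee_rot: [-3.141, -0.006, 0.319]
force: [3.2, 4.1, 0.3]
width: 0.0003
gripper_force: 2.1
[3.18005658 4.14357995 0.33440963] [ 1.57250294 -1.02601441  0.01566516]
```

View pics/z1.png

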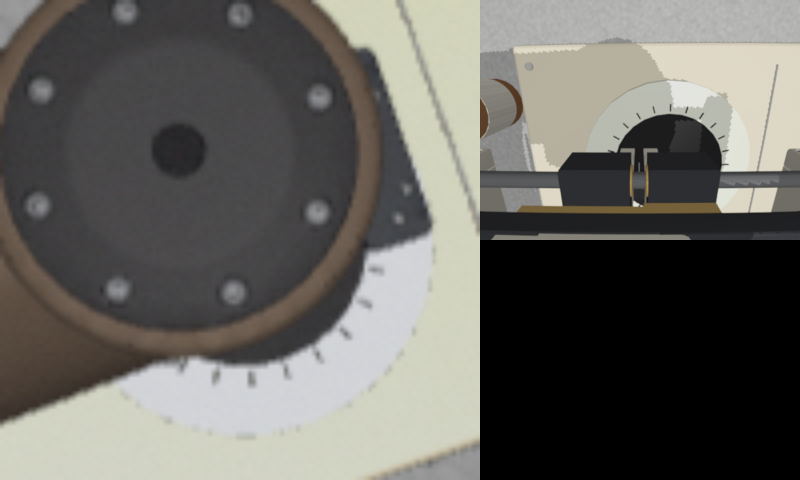

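The hand hides the dial from the top camera, so I'll back off, lift, and move so the wrist camera sees it.

Scaled: -0.14 m is -0.2333, -0.09 m is -0.15.

```bash
python3 -m creep '[0, 0.02, 0, 0, 0, 0, 0.0333, 0, 0, 0, 0, 0.0333, 0, -0.0667, 0, 0, 0.0333, 0, -0.1333, 0, 0, 0, 0, -0.2, 0, 0, -0.0583, 0, -0.2333, 0, 0, -0.1167, 0, -0.2333, 0, 0, -0.15, 0, -0.2333, 0, 0, -0.15, 0, -0.2333, 0, 0, -0.15, 0, -0.2333, 0, 0, -0.15, 0, -0.2333, 0]'
cat >> h.py <<'E'
def look(f):
    s=arm.get_state();M=np.eye(4);M[:3,:3]=R.from_euler('xyz',s['ee_rot']).as_matrix();M[:3,3]=s['eef_pos']
    im=arm.grab_frame('wrist');cv2.imwrite(f,im[:,:,::-1])
    return im,M@arm.camera_params('wrist')['hand_eye']
E
python3 - <<'E'
from h import *
im,T=look('pics/w2.png');print(scale('wrist',im,AX,T))
E
```

```text
t: 4.97
eef_pos: [0.4874, -0.0154, 0.2375]
ee_rot: [3.141, -0.002, 0.319]
force: [-0.6, -0.1, -0.1]
width: 0.0002
gripper_force: 0.0
(array([ 0.56850159, -0.01866551]), (0.10675860196352005, 0.10694965720176697), (np.float64(109.60959750407025), np.int64(66)), (np.float64(123.45922241204298), np.int64(49)))
```

View pics/w2.png

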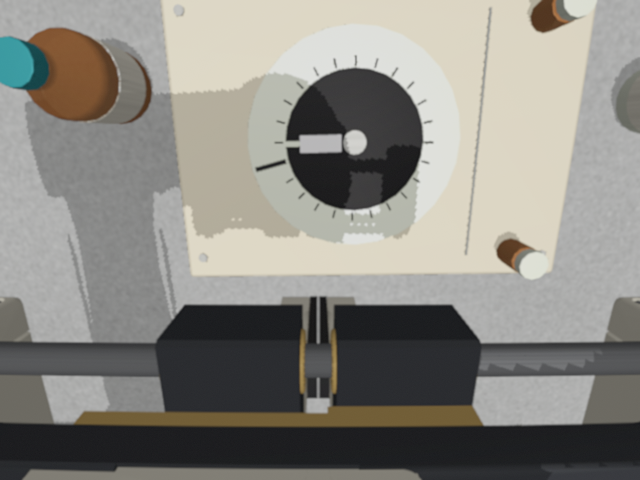

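The wrist view shows the index pointing left at (290,143) and the long line from (257,170) to (286,162). Index is 109.6° and target 123.5°, so about 13.9° remains. The last push, commanded to 108.3°, left the dial at 109.6°, so I'll command 122.2°.

Run:
```python
from h import *
print(goal(108.3,.03,.0375,.24,18.3),goal(108.3,.03,.0375,.096,18.3))
```

```text
(array([ 0.1112, -0.0009, -0.0029]), np.float64(-0.0)) (array([ 0.1111, -0.0009,  0.1411]), np.float64(-0.0))
```

Scaled: 0.141 m is 0.235, 0.12 m is 0.2.

```bash
python3 -m creep '[0, 0.0667, 0, 0, 0, 0, 0.1333, 0, 0, 0, 0, 0.185, -0.0017, 0, 0, 0, 0.185, -0.0017, 0, 0, 0, 0.185, -0.0017, 0.0667, 0, 0, 0.185, -0.0017, 0.1333, 0, 0, 0.185, -0.0017, 0.2, 0, 0, 0.185, -0.0017, 0.235, 0, 0, 0.185, -0.0017, 0.235, 0, 0, 0.185, -0.0017, 0.235, 0, 0, 0.185, -0.0017, 0.235, 0]'
python3 - <<'E'
from h import *
for th in (108.3,113,118,122.2): print(th,goal(th,.030,.0155,.096,th-90))
E
```

```text
t: 5.93
eef_pos: [0.5931, 0.0203, 0.0966]
ee_rot: [3.141, -0.001, 0.319]
force: [0.2, 0.1, 0.8]
width: 0.0006
gripper_force: 0.0
108.3 (array([-0.0222, -0.0001,  0.0006]), np.float64(0.0))
113 (array([-0.0248, -0.0013,  0.0006]), np.float64(-0.082))
118 (array([-0.0275, -0.0023,  0.0006]), np.float64(-0.169))
122.2 (array([-0.0299, -0.0029,  0.0006]), np.float64(-0.243))
```

Scaled: -0.0299 m is -0.0498, -0.0287 m is -0.0478, -0.243 rad is -0.0608.

```bash
python3 -m creep '[0, -0.02, 0, 0, 0, 0, -0.03, 0, 0, 0, 0, -0.037, 0, 0, 0, 0, -0.0392, -0.0012, 0, -0.0103, 0, -0.0413, -0.0022, 0, -0.0205, 0, -0.0437, -0.003, 0, -0.0313, 0, -0.0458, -0.0038, 0, -0.0423, 0, -0.0478, -0.0043, 0, -0.0515, 0, -0.0498, -0.0048, 0, -0.0608, 0, -0.0498, -0.0048, 0, -0.0608, 0, -0.0498, -0.0048, 0, -0.0608]' && python3 -m creep '[0, 0.02, 0, 0, 0, 0, 0.0333, 0, 0, 0, 0, 0.0333, 0, -0.0667, 0, 0, 0.0333, 0, -0.1333, 0, 0, 0, 0, -0.2, 0, 0, -0.0583, 0, -0.2333, 0, 0, -0.1167, 0, -0.2333, 0, 0, -0.15, 0, -0.2333, 0, 0, -0.15, 0, -0.2333, 0, 0, -0.15, 0, -0.2333, 0, 0, -0.15, 0, -0.2333, 0]'
python3 - <<'E'
from h import *
im,T=look('pics/w3.png');print(scale('wrist',im,AX,T))
E
```

```text
t: 6.85
eef_pos: [0.5653, 0.0146, 0.0975]
ee_rot: [3.14, -0.006, 0.563]
force: [5.6, 2.9, -2.4]
width: 0.0003
gripper_force: 2.9
t: 7.77
eef_pos: [0.4873, -0.0343, 0.2362]
ee_rot: [3.141, -0.001, 0.562]
force: [-0.0, 0.2, -0.1]
width: 0.0005
gripper_force: 0.0
(array([ 0.56853926, -0.01867891]), (0.10697028785943985, 0.10715263336896896), (np.float64(126.33667065384135), np.int64(67)), (np.float64(123.46052809215182), np.int64(57)))
```

View pics/w3.png

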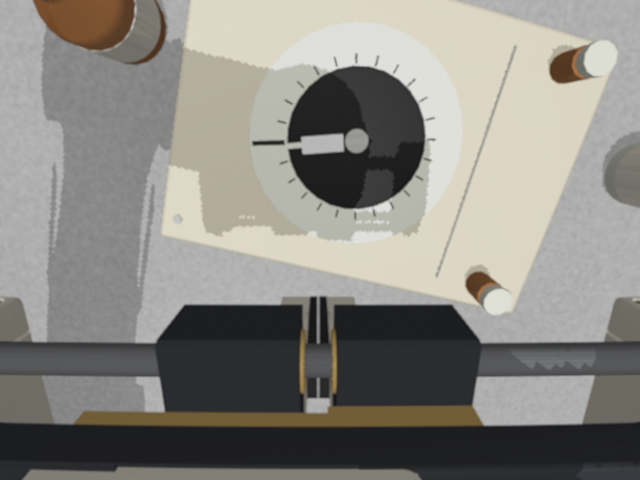

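Overshot by about 2.9°: the index end at (289,146) lies just below the long line at row 143. I'll nudge back from the fin's other side in small steps, reading the force.

```bash
sed -i 's/^AX=.*/AX=np.array([.568,-.0192])/' h.py
python3 - <<'E'
from h import *
print(goal(125,.03,-.030,.24,35),goal(125,.03,-.030,.096,35))
E
```

```text
(array([ 0.0448,  0.0018, -0.0042]), np.float64(-0.048)) (array([0.0448, 0.0018, 0.1398]), np.float64(-0.048))
```

Scaled: 0.14 m is 0.2333, 0.11 m is 0.1833, -0.048 rad is -0.012.

```bash
python3 -m creep '[0, 0.05, 0.0033, 0, -0.012, 0, 0.075, 0.0033, 0, -0.012, 0, 0.075, 0.0033, 0.05, -0.012, 0, 0.075, 0.0033, 0.1167, -0.012, 0, 0.075, 0.0033, 0.1833, -0.012, 0, 0.075, 0.0033, 0.2333, -0.012, 0, 0.075, 0.0033, 0.2333, -0.012, 0, 0.075, 0.0033, 0.2333, -0.012, 0, 0.075, 0.0033, 0.2333, -0.012]'
python3 -m creep '[0, 0.0083, 0, 0, 0, 0, 0.0133, 0, 0, 0, 0, 0.0133, 0, 0, 0, 0, 0.0133, 0, 0, 0]'
for i in 1 2; do python3 -m creep '[0, 0.0017, 0, 0, 0, 0, 0.0017, 0, 0, 0, 0, 0.0017, 0, 0, 0]' | sed -n '2p;4p'; done
```

```text
t: 8.57
eef_pos: [0.5268, -0.0119, 0.0967]
ee_rot: [3.141, -0.0, 0.61]
force: [-0.2, 0.6, 0.6]
width: 0.001
gripper_force: 0.0
t: 8.9
eef_pos: [0.5328, -0.0073, 0.0965]
ee_rot: [3.141, -0.002, 0.61]
force: [0.9, -0.3, 0.8]
width: 0.0003
gripper_force: 0.0
eef_pos: [0.533, -0.0071, 0.0957]
force: [-0.3, -0.7, -0.7]
eef_pos: [0.5338, -0.0065, 0.0955]
force: [-0.7, -0.1, 0.6]
```

Scaled: 0.001 m is 0.0017.

```bash
for i in 1 2 3; do python3 -m creep '[0, 0.0017, 0, 0, 0, 0, 0.0017, 0, 0, 0, 0, 0.0017, 0, 0, 0]' | sed -n '2p;4p'; done
```

```text
eef_pos: [0.5346, -0.0059, 0.0955]
force: [-0.1, -0.8, 0.5]
eef_pos: [0.5355, -0.0053, 0.0956]
force: [0.0, -0.8, 0.1]
eef_pos: [0.536, -0.005, 0.0955]
force: [-1.8, -0.8, 0.2]
```

Scaled: 0.001 m is 0.0017.

```bash
for i in 1 2; do python3 -m creep '[0, 0.0017, 0, 0, 0, 0, 0.0017, 0, 0, 0, 0, 0.0017, 0, 0, 0]' | sed -n '2p;4p'; done
```

```text
eef_pos: [0.5366, -0.0044, 0.0954]
force: [-3.4, -0.7, 3.0]
eef_pos: [0.5369, -0.0041, 0.0954]
force: [-5.2, -2.6, 4.9]
```

```bash
for i in 1 2; do python3 -m creep '[0, 0.0017, 0, 0, 0, 0, 0.0017, 0, 0, 0, 0, 0.0017, 0, 0, 0]' | sed -n '2p;4p'; done
```

```text
eef_pos: [0.5373, -0.0036, 0.0953]
force: [-6.2, -1.6, 4.3]
eef_pos: [0.5378, -0.0031, 0.0953]
force: [-8.4, -1.9, 4.9]
```

Scaled: -0.14 m is -0.2333, -0.12 m is -0.2.

```bash
python3 -m creep '[0, -0.0167, 0, 0, 0, 0, -0.025, 0, 0, 0, 0, -0.0333, 0, -0.0667, 0, 0, -0.0583, 0, -0.1333, 0, 0, -0.0917, 0, -0.2, 0, 0, -0.0917, 0, -0.2333, 0, 0, -0.0917, 0, -0.2333, 0, 0, -0.0917, 0, -0.2333, 0, 0, -0.0917, 0, -0.2333, 0]' | head -2
python3 - <<'E'
from h import *
im,T=look('pics/w4.png');print(scale('wrist',im,AX,T))
E
```

```text
t: 11.9
eef_pos: [0.4943, -0.034, 0.2354]
(array([ 0.5684396 , -0.01868826]), (0.1068946048617363, 0.10718559473752975), (np.float64(119.51667114728797), np.int64(71)), (np.float64(123.46646513939999), np.int64(51)))
```

Pushed back a bit too far (119.5°). The three final pushes agree on a contact offset of about 17.5 mm, so I'll push counter-clockwise again until the measured TCP sits 17.5 mm from the target radius.

```bash
cat > d.py <<'E'
from h import *
s=arm.get_state();t=np.radians(123.5);v=s['eef_pos'][:2]-AX
print('d',round(1e3*(v@[np.sin(t),-np.cos(t)]),2),'r',round(1e3*(v@[np.cos(t),np.sin(t)]),1),'z',round(s['eef_pos'][2],4),np.round(s['force'],1))
E
python3 - <<'E'
from h import *
print(goal(123.5,.03,.034,.096,33.5))
E
```

```text
(array([0.1039, 0.0011, 0.1387]), np.float64(0.025))
```

Scaled: 0.139 m is 0.2317, 0.12 m is 0.2, 0.025 rad is 0.0063.

```bash
python3 -m creep '[0, 0.0667, 0.0017, 0, 0.0063, 0, 0.1333, 0.0017, 0, 0.0063, 0, 0.1733, 0.0017, 0, 0.0063, 0, 0.1733, 0.0017, 0, 0.0063, 0, 0.1733, 0.0017, 0.0667, 0.0063, 0, 0.1733, 0.0017, 0.1333, 0.0063, 0, 0.1733, 0.0017, 0.2, 0.0063, 0, 0.1733, 0.0017, 0.2317, 0.0063, 0, 0.1733, 0.0017, 0.2317, 0.0063, 0, 0.1733, 0.0017, 0.2317, 0.0063, 0, 0.1733, 0.0017, 0.2317, 0.0063]' >/dev/null; python3 d.py
python3 -m creep '[0, -0.01, 0, 0, 0, 0, -0.02, 0, 0, 0, 0, -0.02, 0, 0, 0, 0, -0.02, 0, 0, 0]' >/dev/null; python3 d.py
python3 -m creep '[0, -0.0017, 0, 0, 0, 0, -0.0033, 0, 0, 0, 0, -0.0033, 0, 0, 0, 0, -0.0033, 0, 0, 0]' >/dev/null; python3 d.py
python3 -m creep '[0, -0.0017, 0, 0, 0, 0, -0.0017, 0, 0, 0, 0, -0.0017, 0, 0, 0]' >/dev/null; python3 d.py
```

```text
d 35.34 r 29.5 z 0.0975 [ 0.2 -0.3  1.5]
d 22.46 r 29.7 z 0.0977 [-0.8  0.5  0. ]
d 20.53 r 29.9 z 0.0966 [ 0.4  0.2 -0.7]
d 19.77 r 29.9 z 0.0966 [-0.   0.4  0.4]
```

Scaled: -0.001 m is -0.0017.

```bash
for i in 1 2; do python3 -m creep '[0, -0.0017, 0, 0, 0, 0, -0.0017, 0, 0, 0, 0, -0.0017, 0, 0, 0]' >/dev/null; python3 d.py; done
```

```text
d 18.92 r 30.0 z 0.0966 [ 1.4  2.7 -0.7]
d 17.63 r 30.0 z 0.0966 [ 1.1  3.8 -0.7]
```

Scaled: -0.14 m is -0.2333, -0.12 m is -0.2.

```bash
python3 -m creep '[0, 0.02, 0, 0, 0, 0, 0.0333, 0, 0, 0, 0, 0.0333, 0, -0.0667, 0, 0, 0.0333, 0, -0.1333, 0, 0, 0, 0, -0.2, 0, 0, -0.0583, 0, -0.2333, 0, 0, -0.1167, 0, -0.2333, 0, 0, -0.15, 0, -0.2333, 0, 0, -0.15, 0, -0.2333, 0, 0, -0.15, 0, -0.2333, 0, 0, -0.15, 0, -0.2333, 0]' | head -2
python3 - <<'E'
from h import *
im,T=look('pics/w5.png');print(scale('wrist',im,AX,T))
cv2.imwrite('pics/z5.png',cv2.resize(im[20:220,210:470,::-1],(780,600)))
E
```

```text
t: 15.2
eef_pos: [0.4918, -0.0342, 0.2368]
(array([ 0.56851619, -0.01865496]), (0.10687030851840973, 0.10712616890668869), (np.float64(122.84777144807411), np.int64(66)), (np.float64(123.42145740510806), np.int64(45)))
```

View pics/z5.png

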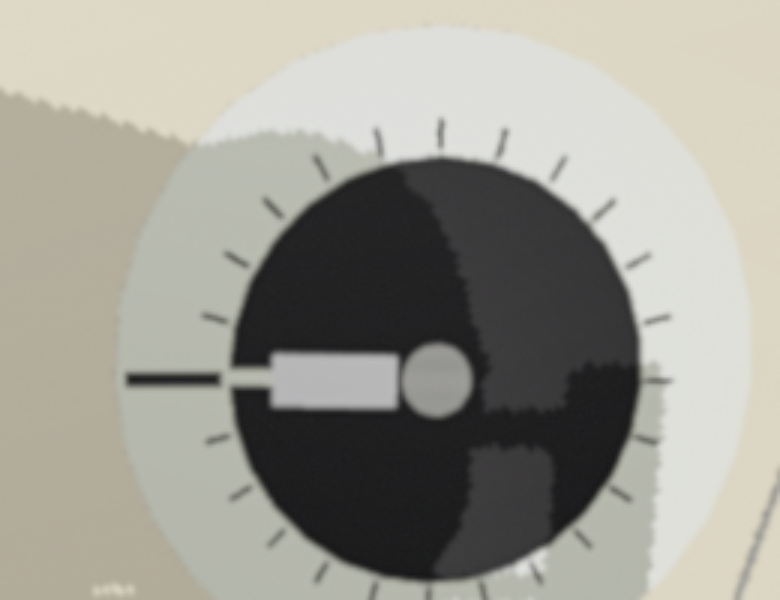

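The index line (row ~377) lines up with the long line (row ~379) to about 0.6°, or 0.6 mm, and the hand is clear, so I'm handing in.

```bash
python3 -c "
from station import arm
print(arm.job_done())"
```

```text
the job is handed in; nothing more can be done
None
```

The dial is set and the job is handed in at about 15 s: the last picture put the index line about 0.6° (0.6 mm) off the long line, against the 3 mm allowed, and the hand was clear; I didn't measure the vials and bottles again at the end, but saw none of them moved.

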